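# Wedge the spring clip off the tile press rod

### The arm

A 7-joint arm with a two-finger parallel gripper is mounted at the origin on a cart in front of the work surface, level with it; the furniture and walls round the work are solid. World frame = base frame: x ahead of the robot, y to its left, z up, the work surface at z = 0. Lengths are in m, angles in rad, forces in N, time in s.
With the tool pointing down it reaches from about 0.4 to 0.85 m from the base axis. Payload 4.5 kg.
Tool frame: the origin (TCP) lies at the very end of the fingers, on their centre line; the grasp point (between the pads) lies 19 mm behind it (manip.grasp_offset is the distance from the TCP to the grasp point, in m); z points along the fingers, y is the line along which they close (so a half turn about z gives the same grasp; the last joint's range is limited). The gripper opens to 88 mm and grips with 3 to 60 N. Pads are 18 mm wide; open, the fingers measure 123 mm over their backs; the gripper's body (75 mm by 187 mm) begins 45 mm behind the grasp point.
Start: joints at [1.262, 0.689, -0.195, 1.565, 0.157, 0.902, -0.215], TCP at [0.21, -0.589, 0.239] pointing down, gripper open.
Joint ranges: [-3.01, 3.01], [-0.46, 2.08], [-1.47, 1.51], [0.13, 2.56], [-1, 4.14], [0.04, 2.09], [-2.66, 2.66]. Speed limits (rad/s): [2.57, 2.57, 3.14, 3.14, 3.14, 3.14, 3.14].

### API

Orientations are given as a unit quaternion [w, x, y, z].
In Python, from cell import manip gives the robot as it stands. Calls block until the motion is done:
- manip.move_to(position, orientation): joint-space move of the TCP to a pose.
- manip.servo_line(position, orientation=None, speed=0.15): straight line of the TCP; orientation=None keeps the orientation; speed is the mean speed in m/s.
- manip.set_joints(angles): joint-space move.
- manip.move_gripper(opening, grip_force=None): finger opening in m; grip_force is the grip in N (None keeps the last); returns when the fingers have stopped.
- manip.dwell(seconds).
- manip.ik(position, orientation): joint angles nearest the present ones, or None.
- manip.sense(): the state.
- manip.camera(name): name is "side" or "top" or "wrist"; returns the picture (400x640x3 uint8, red, green, blue); there is no depth.
- manip.get_calibration(name): a dict with "mtx" (3x3 intrinsics, pixels), "camera_from_world" (4x4, takes a point from world to camera coordinates). Camera axes: x right, y up, looking along -z (the intrinsics and any distortion apply to the point x, -y, -z); pixel columns grow to the right and rows downward; lengths in m; the calibration is good to about 2 mm. A picture is of the moment at which its call begins: read the wrist's pose just before it. get_calibration takes no time and is no camera call; for the wrist camera it gives the pose at the moment of the call.
A pose or a line that the arm cannot do raises manip.Unreachable and nothing moves.
- manip.hand_in(): hands the job in; it is judged then, once.
The state is a dict: "clock": time; "qpos": joint angles; "dq": joint speeds; "tau": joint torques, N m; "position": TCP position; "tcp_rot": TCP orientation; "wrist_force": force on the tool from outside, world axes, zero at the start; "moment": the same for the moment, N m; "width": finger opening in m; "grasp_force": force on a finger pad.
Only numpy, scipy, OpenCV 4.12 (cv2) and the standard library are available. Lean on these libraries where they do the work, as an engineer would, in place of code of your own. Each camera call takes 0.05 s, during which the arm holds its last target. There are 200 camera calls.

### The job

The head of the small tile press is held by a spring clip on its upright rod. Take the steel wedge by its handle from the wooden tool block, press its blade down between the rod and the bow of the clip so that the clip is spread and eased off the rod (do not pull the clip off with the gripper). Put the wedge fully back in the slot of the block and lay the loose clip in the terracotta dish, without disturbing the other things on the table.

Things in the scene. Friction and masses are not known exactly. Their poses are not given: they have to be found in the camera images.
- rod_foot (a point): Point on the axis of the tile press's upright steel rod, level with the upper face of the aluminium head plate, 100 mm above the table. The rod is 18 mm thick and ends 21 mm above the plate in a tee head (28 mm wide in y, x -9 to +12 mm) that keeps the clip from being lifted off. Axes: z up the rod; x along the plate's slot, from slot to rod.
- press: Tile press, fixed; origin on the rod's axis at table level, axes as rod_foot. Its head plate reaches from x -90 to +45 mm, 112 mm wide (y), with a stop tab 14 mm wide (y) and 10 mm high on it at x -83 mm. An open slot in it, 16 mm wide, runs from the rod to x -62 mm; below it is free space to 54 mm under the plate's upper face.
- clip_seat (a point): Point of the spring clip that lies on the rod's axis while it is on, half-way up its 14 mm high steel strip. The clip lies flat on the head plate. Axes: x to its open mouth, z up. Two sprung legs run from the bow past the rod, 24 mm apart beside it, and hold it with beads 9 mm to +x, 12 mm apart, so that each leg must give 3 mm. About 7 N drives it off to -x.
- clip_bow (a point): Middle of the inner face of the clip's bow, a cross bar 38 mm wide (y) and 14 mm high, 18 mm to -x of clip_seat, axes as there. It leaves a gap of 9 mm (x) to the rod, 34 mm wide (y), for the wedge. When the bow has been driven 17 mm to -x the clip is off the rod and lies loose on the plate.
- clip_grip (a point): Centre of the clip's finger block, a dark steel block behind the bow, 24 mm long (x), 20 mm wide (y), 18 mm high, flush with the clip's underside: the place to pick up the loose clip, pinched across y. It lies 34 mm to -x and 2 mm above clip_seat; axes as there. The whole clip is 62 mm long and weighs about 60 g.
- clip_leg_l (a joint): Spread of the clip's left leg about its end of the bow, rad; 0 relaxed, about 0.1 when its bead passes the widest part of the rod.
- clip_leg_r (a joint): The same for the right leg.
- wedge_handle (a point): Centre of the wedge's dark wooden handle, 26 (x) x 30 (y) x 56 mm high. The wedge stands upright in the tool block, blade down. Axes: z up, x to its flat upright back, which lies 13 mm to +x along blade and handle and goes against the rod, facing +x. Weight about 90 g.
- wedge_tip (a point): Tip of the wedge's steel blade, 86 mm below and 12 mm to +x of wedge_handle. The blade is 58 mm long, 9 mm wide (y), 2 mm thick at the tip and 26 mm where it meets the handle; its slope faces -x. With its back at the rod and the handle's lower end 1 to 3 mm above the bow the clip is off.
- slot_mouth (a point): Centre of the mouth of the slot in the upper face of the fixed wooden tool block (90 x 70 mm, 75 mm high). The slot is 33 (x) x 17 mm (y) and goes right down. The wedge, when home, rests with its handle's lower end on the block, wedge_handle 28 mm above this point, its axes along the block's.
- dish: Terracotta dish, round, 140 mm across the rim, 36 mm high, loose; origin at the centre of its underside.
- rib: Bystander: kidney-shaped wooden rib, 48 x 90 x 6 mm.
- stamp: Bystander: turned wooden stamp, 26 mm diameter, 54 mm high.
- lump: Bystander: lump of clay, 66 x 88 x 43 mm.
- needle: Bystander: needle tool with a dark handle, 145 mm long, 12 mm thick.
Things that resemble listed ones, but are neither listed nor needed, are in the scene too. What is shaped like the part that bears clip_seat but blue is not meant.

How it is judged:
By the outcome, as a careful person would: the job done as asked, in the order asked, and still so for the second after the job is handed in, with the robot touching nothing.
It also fails if it takes over 69 s, if anything falls off the work surface, if the arm or the gripper's body presses on something with over 40 N, if the wrist force passes 120 N, or if a joint passes its speed limit or range.

## Working session

There is one attempt and no reset: what is moved stays moved. The work goes in short steps, each a Python script; the robot and the scene stay as the last script left them, time stands still between calls to the robot, and variables do not carry over. Pictures are saved under pics/ and viewed, at most 10 in all, crops included, and the job is handed in when it is done.

```bash
ls; mkdir -p pics; python3 - <<'E'
from cell import manip
import cv2,numpy as np
for n in("top","side"):
    cv2.imwrite(f"pics/{n}0.png",manip.camera(n)[:,:,::-1])
    c=manip.get_calibration(n);print(n,{k:np.round(v,3).tolist() if not isinstance(v,str) else v for k,v in c.items()})
s=manip.sense();print(s)
E
```

```text
pics
top {'mtx': [[510.22, 0.0, 324.894], [0.0, 510.22, 203.812], [0.0, 0.0, 1.0]], 'camera_from_world': [[-0.023, -1.0, -0.007, 0.108], [0.989, -0.024, 0.149, -0.572], [-0.149, -0.003, 0.989, -1.32], [0.0, 0.0, 0.0, 1.0]]}
side {'mtx': [[466.831, 0.0, 322.007], [0.0, 466.831, 196.716], [0.0, 0.0, 1.0]], 'camera_from_world': [[0.846, -0.533, -0.012, -0.41], [0.362, 0.556, 0.748, -0.33], [-0.392, -0.637, 0.664, -0.873], [0.0, 0.0, 0.0, 1.0]]}
{'clock': 0.1, 'qpos': array([ 1.26180619,  0.68989613, -0.19454551,  1.5662172 ,  0.15731207,
        0.90248913, -0.21512499]), 'dq': array([-0.00162519, -0.00156423, -0.00080945, -0.00237555,  0.00146236,
        0.00155609, -0.00092026]), 'tau': array([-3.54800155e-03, -5.28503287e+01, -1.27223242e+00, -1.53838527e+01,
       -5.26853849e-02,  1.89129089e-03,  4.07699440e-05]), 'position': array([ 0.20985699, -0.58812725,  0.23799944]), 'tcp_rot': array([-7.85140317e-04,  9.85341015e-01,  1.70594346e-01, -1.91421484e-04]), 'wrist_force': array([-0.77436632,  0.24077187, -0.50864019]), 'moment': array([-0.02432734,  0.02264168,  0.05245326]), 'grasp_force': 0.0, 'width': 0.08847029777851942}
```

View pics/top0.png

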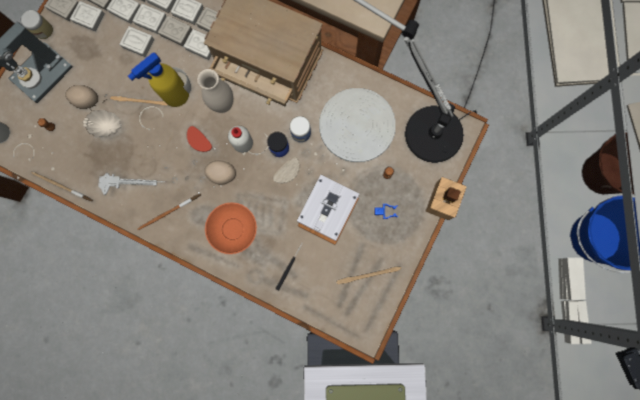

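View pics/side0.png

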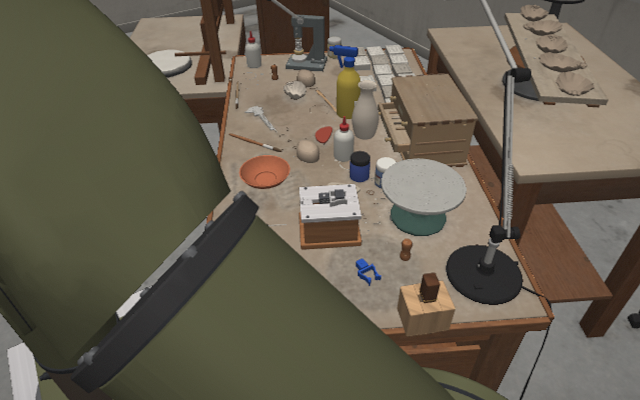

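The top view shows the press at about (328,207), the tool block with the wedge at (447,198), the dish at (231,228) and the blue decoy clip at (385,211). Next I'll take enlarged crops for measuring.

```bash
cat > h.py <<'E'
from cell import manip
import cv2,numpy as np
def ray(name,uv,cal=None):
    c=cal or manip.get_calibration(name);K=c["mtx"];T=c["camera_from_world"];R=T[:3,:3]
    p=np.linalg.inv(K)@[uv[0],uv[1],1];d=R.T@[p[0],-p[1],-p[2]]
    return -R.T@T[:3,3],d
def onz(name,uv,z,cal=None):
    o,d=ray(name,uv,cal);return o+d*(z-o[2])/d[2]
def proj(name,P,cal=None):
    c=cal or manip.get_calibration(name);T=c["camera_from_world"];p=T[:3,:3]@P+T[:3,3]
    q=c["mtx"]@[p[0],-p[1],-p[2]];return q[:2]/q[2]
def down(yaw):  # tool z down, tool y (closing) along world direction yaw
    y=np.array([np.cos(yaw),np.sin(yaw),0]);z=np.array([0,0,-1.]);x=np.cross(y,z)
    from scipy.spatial.transform import Rotation as Ro
    q=Ro.from_matrix(np.c_[x,y,z]).as_quat();return q[[3,0,1,2]]
E
python3 - <<'E'
from h import *
a=cv2.imread("pics/top0.png")
cv2.imwrite("pics/c1.png",cv2.resize(a[168:248,290:475],None,fx=4.3,fy=4.3,interpolation=cv2.INTER_CUBIC))
for n,uv,z in (("dish",(231,228),.036),("press",(328,207),.1),("block",(447,198),.075),("handle",(453,195),.131)):print(n,onz("top",uv,z).round(3))
E
```

```text
dish [0.516 0.346 0.036]
press [0.557 0.086 0.1  ]
block [ 0.577 -0.225  0.075]
handle [ 0.575 -0.227  0.131]
```

View pics/c1.png

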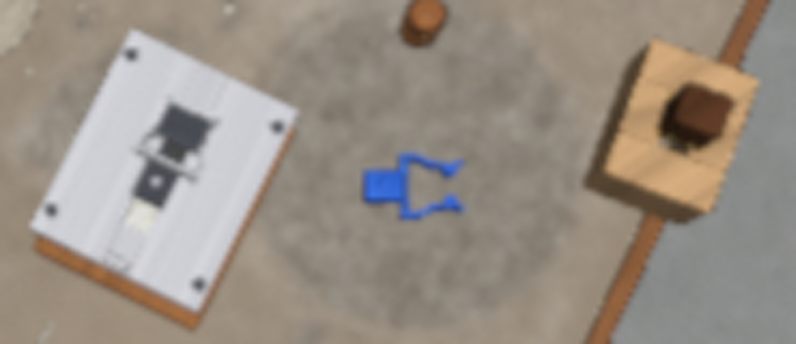

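The crop shows the rod and tee at about (182,130) in crop pixels, with the finger block at (156,184) and the stop tab at (118,265). So press x points up and right, at a yaw of about -27°. The block's long axis is at about -20° and the blue clip is the decoy. Now I'll look closer with the wrist camera.

```bash
python3 - <<'E'
from h import *
print("lamp",onz("top",(437,130),0.).round(3),onz("top",(410,30),0.4).round(3))
for p in ([.575,-.225,.2],[.56,.085,.2],[.516,.346,.2]):
    for d in (-27,153,63,-117):
        q=manip.ik(p,down(np.radians(d)));print(p,d,None if q is None else q.round(2))
import pickle
for n,p in (("w_press",[.53,.1,.32]),("w_block",[.54,-.215,.32])):
    manip.move_to(p,down(np.radians(-25+90 if 0 else -25)))
    c=manip.get_calibration("wrist");im=manip.camera("wrist")
    cv2.imwrite(f"pics/{n}.png",im[:,:,::-1]);pickle.dump(c,open(n+".pkl","wb"))
    T=c["camera_from_world"];print(n,"cam",(-T[:3,:3].T@T[:3,3]).round(3),T[2,:3].round(2),manip.sense()["clock"], manip.sense()["qpos"].round(2))
a=cv2.imread("pics/w_press.png");b=cv2.imread("pics/w_block.png")
cv2.imwrite("pics/wb.png",cv2.resize(np.vstack([a,b]),(480,600)))
E
```

```text
lamp [ 0.783 -0.226  0.   ] [ 0.879 -0.092  0.4  ]
[0.575, -0.225, 0.2] -27 [ 0.48  0.74 -0.33  1.62  0.3   0.83 -0.44]
[0.575, -0.225, 0.2] 153 [-0.2   0.99  1.09  1.66 -0.96  1.12 -2.44]
[0.575, -0.225, 0.2] 63 [ 0.69  0.82 -0.75  1.61  0.64  0.97  0.83]
[0.575, -0.225, 0.2] -117 [ 0.25  0.72  0.09  1.64 -0.09  0.78 -1.66]
[0.56, 0.085, 0.2] -27 [-0.06  0.67 -0.3   1.78  0.28  0.73 -0.97]
[0.56, 0.085, 0.2] 153 [ 0.4   0.96 -1.26  1.76  0.99  1.21  1.52]
[0.56, 0.085, 0.2] 63 [ 0.19  0.75 -0.75  1.77  0.65  0.88  0.25]
[0.56, 0.085, 0.2] -117 [-0.34  0.67  0.18  1.8  -0.17  0.69 -2.1 ]
[0.516, 0.346, 0.2] -27 [-0.52  0.73 -0.25  1.62  0.23  0.82 -1.34]
[0.516, 0.346, 0.2] 153 [-0.09  1.02 -1.26  1.59  1.    1.29  1.17]
[0.516, 0.346, 0.2] 63 [-0.28  0.82 -0.74  1.6   0.63  0.98 -0.12]
[0.516, 0.346, 0.2] -117 [-0.84  0.75  0.33  1.63 -0.31  0.81 -2.43]
w_press cam [0.562 0.164 0.465] [0.12 0.25 0.96] 2.8417 [ 0.04  0.51 -0.5   1.7   0.28  1.   -1.  ]
w_block cam [ 0.571 -0.148  0.466] [0.12 0.25 0.96] 4.0917 [ 0.58  0.57 -0.49  1.58  0.3   1.06 -0.42]
```

View pics/wb.png

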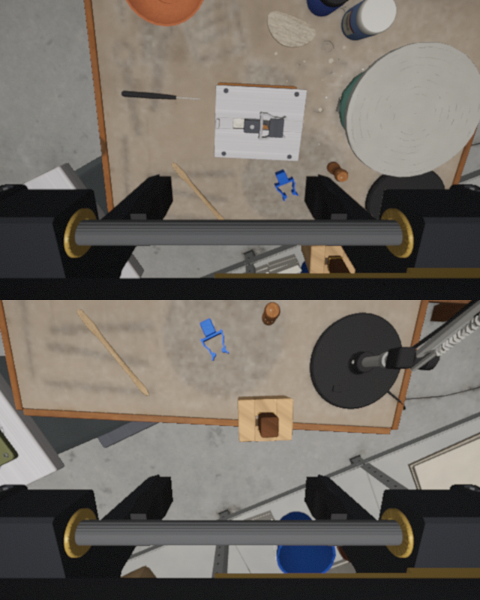

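In the stacked wrist views the press plate is at (215–305, 85–160), with the finger block at (252,125) and the tee at (268,125). The tool block is at (238–293, 397–441), with the handle at (267,425). The fingers are out of the way. I'll rectify both by casting onto planes and measure there.

```bash
python3 - <<'E'
from h import *
import pickle
def rect(n,cx,cy,z,yaw,out,half=(.09,.075),ppm=4000):
    # rectify plane z: local x right, y up, around (cx,cy)
    c=pickle.load(open(n+".pkl","rb"));a=cv2.imread(f"pics/{n}.png")
    W,H=int(2*half[0]*ppm),int(2*half[1]*ppm)
    L=np.array([[-1,1],[1,1],[1,-1],[-1,-1]])*half
    R=np.array([[np.cos(yaw),-np.sin(yaw)],[np.sin(yaw),np.cos(yaw)]])
    src=np.float32([proj("",np.r_[[cx,cy]+R@l,z],c) for l in L])
    M=cv2.getPerspectiveTransform(src,np.float32([[0,0],[W,0],[W,H],[0,H]]))
    return cv2.warpPerspective(a,M,(W,H),flags=cv2.INTER_CUBIC)
def loc2w(p,cx,cy,yaw,half,ppm=4000):
    l=np.array([p[0]/ppm-half[0],half[1]-p[1]/ppm]);R=np.array([[np.cos(yaw),-np.sin(yaw)],[np.sin(yaw),np.cos(yaw)]]);return [cx,cy]+R@l
y=np.radians(-27);h=(.09,.075)
P=rect("w_press",.557,.086,.1,y,0)
g=cv2.cvtColor(P,cv2.COLOR_BGR2HSV)
m=((g[:,:,2]>150)&(g[:,:,1]<40)).astype(np.uint8)*255
m=cv2.morphologyEx(m,cv2.MORPH_OPEN,np.ones((9,9)))
c=max(cv2.findContours(m,0,2)[0],key=cv2.contourArea);r=cv2.minAreaRect(cv2.convexHull(c));print("plate",r, (np.array(r[1])/4).round(1))
cv2.drawContours(P,[np.intp(cv2.boxPoints(r))],-1,(0,0,255),1)
print("plate centre",loc2w(r[0],.557,.086,y,h))
y2=np.radians(-20)
B=rect("w_block",.577,-.225,.075,y2,0)
g=cv2.cvtColor(B,cv2.COLOR_BGR2HSV)
m=((g[:,:,2]>150)&(g[:,:,1]>75)&(g[:,:,0]<25)).astype(np.uint8)*255
m=cv2.morphologyEx(m,cv2.MORPH_OPEN,np.ones((15,15)))
c=max(cv2.findContours(m,0,2)[0],key=cv2.contourArea);r=cv2.minAreaRect(cv2.convexHull(c));print("block",r,(np.array(r[1])/4).round(1))
cv2.drawContours(B,[np.intp(cv2.boxPoints(r))],-1,(0,0,255),1)
print("block centre",loc2w(r[0],.577,-.225,y2,h))
cv2.imwrite("pics/rect.png",cv2.resize(np.hstack([P,B]),(800,333),interpolation=cv2.INTER_AREA))
# handle top z=.131
H=rect("w_block",.575,-.227,.131,y2,0)
g=cv2.cvtColor(H,cv2.COLOR_BGR2HSV)
E
```

```text
plate ((368.5378723144531, 295.13134765625), (546.3060913085938, 450.539794921875), 0.8031592965126038) [136.6 112.6]
plate centre [0.55945441 0.08611547]
block ((394.03045654296875, 302.8101501464844), (377.58856201171875, 277.3478698730469), 2.5261168479919434) [94.4 69.3]
block centre [ 0.58475426 -0.22856994]
```

View pics/rect.png

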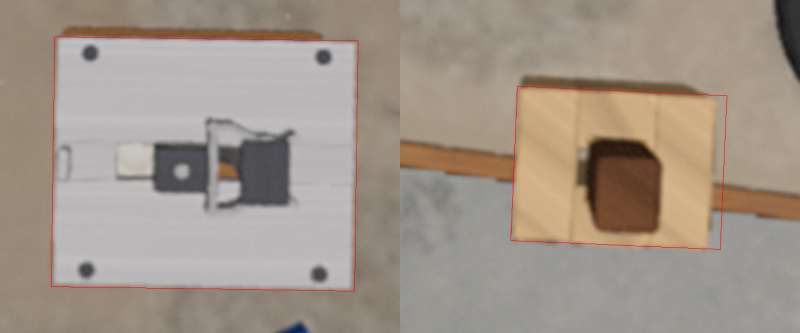

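The plate rectangle comes out at 136.6 x 112.6 mm against 135 x 112 given, so press yaw is -27.8° and the rod is at about (0.579,0.076). The block is at about (0.583,-0.228) with yaw -22.4°. Bright steel shows in the slot on its -x side at (582,158), so the slope faces -x and no flip is needed. Next I'll grasp the handle across x, lift it and check.

```bash
cat >> h.py <<'E'
import pickle
YP=np.radians(-27.8);YB=np.radians(-22.4)
ROD=np.array([.5794,.0756]);SLOT=np.array([.583,-.228])
def ax(y):return np.array([np.cos(y),np.sin(y)]),np.array([-np.sin(y),np.cos(y)])
def st(m=""):
    s=manip.sense();print(m,"t",round(s["clock"],1),"p",s["position"].round(4),"F",s["wrist_force"].round(1),"M",s["moment"].round(2),"w",round(s["width"],4),"g",round(s["grasp_force"],1));return s
E
python3 - <<'E'
from h import *
c=pickle.load(open("w_block.pkl","rb"));a=cv2.imread("pics/w_block.png")
g=cv2.cvtColor(a,cv2.COLOR_BGR2HSV)
u,v=proj("",np.r_[SLOT,.131],c).astype(int)
m=((g[:,:,2]<120)&(g[:,:,2]>45)&(g[:,:,1]>90)).astype(np.uint8);k=np.zeros_like(m);k[v-30:v+30,u-30:u+30]=1
m=cv2.morphologyEx(m*k,cv2.MORPH_OPEN,np.ones((5,5)))
cc=max(cv2.findContours(m,0,1)[0],key=cv2.contourArea)
W=np.array([onz("",p,.131,c)[:2] for p in cv2.convexHull(cc)[:,0]])
r=cv2.minAreaRect((W*1000).astype(np.float32));print("handle top",r,u,v)
H=np.array(r[0])/1000
e=H-SLOT;X,Y=ax(YB);print("offset in block axes mm",e@X*1e3,e@Y*1e3)
E
```

```text
handle top ((582.1688232421875, -225.64215087890625), (31.66961097717285, 25.351516723632812), 67.73191833496094) 359 169
offset in block axes mm -1.6669676266185742 1.863203212850346
```

```bash
sed -i 's/SLOT=np.array(.*/SLOT=np.array([.5822,-.2258])/' h.py; python3 - <<'E'
from h import *
q=down(YB)
manip.move_to([*SLOT,.19],q)
manip.servo_line([*SLOT,.092],q,speed=.1)
st("at")
manip.move_gripper(.02,40); st("grip")
manip.servo_line([*SLOT,.24],q,speed=.1); st("up")
i=np.hstack([]) if 0 else None
X,Y=ax(YP)
t=ROD-X*(9+13+1)/1000
manip.move_to([*t,.27],down(YP)); st("over")
for n in("side","top"):
    cv2.imwrite(f"pics/{n}1.png",manip.camera(n)[:,:,::-1])
a=cv2.imread("pics/side1.png");u,v=proj("side",np.r_[t,.2]).astype(int)
b=cv2.imread("pics/top1.png");print(u,v)
cv2.imwrite("pics/s1c.png",cv2.resize(a[v-70:v+70,u-90:u+90],None,fx=4,fy=4,interpolation=cv2.INTER_CUBIC))
E
```

```text
at t 5.8 p [ 0.5828 -0.2259  0.0927] F [-0.5  0.8 -0.2] M [-0.04 -0.08 -0.03] w 0.0884 g 0.0
grip t 6.8 p [ 0.5822 -0.2258  0.092 ] F [ 0.9 -0.2  0.3] M [-0.04 -0.02 -0.01] w 0.0257 g 40.0
up t 8.4 p [ 0.5818 -0.2257  0.2393] F [-0.  -0.6 -0.4] M [-0.05 -0.07 -0.  ] w 0.0258 g 40.0
over t 9.6 p [0.5595 0.0843 0.2696] F [ 0.2 -1.  -0.6] M [-0.14 -0.06  0.02] w 0.0261 g 40.0
328 164
```

View pics/s1c.png

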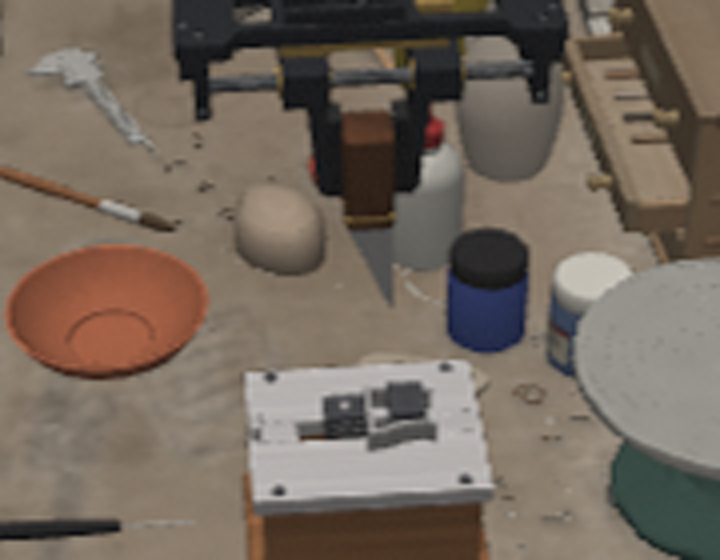

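The side crop shows the wedge held upright, with its blade tip at (391,305) and its back facing +x; the clip is still on. I'll lower the tip to just below the tee's top and feel for its edge, then press.

```bash
python3 - <<'E'
from h import *
X,Y=ax(YP);q=down(YP)
def P(bx,tipz):return [*(ROD+X*(bx-13)/1000),tipz+.075]
manip.servo_line(P(-13,.13),q,speed=.12);s0=st("pre")
manip.servo_line(P(-13,.117),q,speed=.04);s=st("low")
if abs(s["wrist_force"][2]-s0["wrist_force"][2])<4:
    f0=s["wrist_force"][:2]@X
    for bx in np.arange(-12,-4,.75):
        manip.servo_line(P(bx,.117),q,speed=.02);s=manip.sense();f=s["wrist_force"][:2]@X-f0
        print(round(bx,2),round(f,1),round((s["position"][:2]-ROD)@X*1e3+13,2))
        if f<-4:break
st("end")
E
```

```text
pre t 10.4 p [0.5569 0.0877 0.2054] F [-0.6  0.3 -0.6] M [-0.01 -0.04  0.05] w 0.0254 g 40.0
low t 10.9 p [0.5563 0.0877 0.1919] F [ 0.7  0.6 -1.2] M [-0.01 -0.1  -0.01] w 0.0255 g 40.0
-12.0 -1.5 -11.82
-11.25 -1.0 -11.16
-10.5 0.3 -10.46
-9.75 -0.2 -9.71
-9.0 -1.4 -9.48
-8.25 -4.3 -9.25
end t 12.4 p [0.5597 0.0859 0.1918] F [-3.6  1.7 -1. ] M [ 0.43  0.89 -0.03] w 0.0257 g 40.0
```

```bash
python3 - <<'E'
from h import *
X,Y=ax(YP);q=down(YP)
def P(bx,tipz):return [*(ROD+X*(bx-13)/1000),tipz+.075]
manip.servo_line(P(-9.6,.117),q,speed=.02)
for z in list(np.arange(.112,.0585,-.006))+[.0585]:
    manip.servo_line(P(-9.6,z),q,speed=.03);s=manip.sense()
    print(round(z,4),"act",round(s["position"][2]-.075,4),"bx",round((s["position"][:2]-ROD)@X*1e3+13,2),s["wrist_force"].round(1),round(s["grasp_force"]))
    if np.linalg.norm(s["wrist_force"])>50:break
st()
cv2.imwrite("pics/side2.png",manip.camera("side")[:,:,::-1])
a=cv2.imread("pics/side2.png");u,v=proj("side",np.r_[ROD,.12]).astype(int)
cv2.imwrite("pics/s2c.png",cv2.resize(a[v-50:v+40,u-60:u+60],None,fx=5,fy=5,interpolation=cv2.INTER_CUBIC))
E
```

```text
0.112 act 0.1117 bx -9.51 [-0.8  1.2 -1.1] 40
0.106 act 0.1057 bx -9.53 [-1.9  0.6 -0.4] 40
0.1 act 0.0998 bx -9.56 [-1.   0.2 -2. ] 40
0.094 act 0.0938 bx -9.56 [-1.1  0.7 -0.9] 40
0.088 act 0.0879 bx -9.54 [-1.2  1.7  0.4] 40
0.082 act 0.0818 bx -9.53 [-1.3  1.5  0.2] 40
0.076 act 0.0757 bx -9.56 [-1.   0.8  0.1] 40
0.07 act 0.0696 bx -9.59 [-1.2  0.1 -1.1] 40
0.064 act 0.0637 bx -9.58 [-0.5  0.5 -0.5] 40
0.0585 act 0.0583 bx -9.63 [-1.2  0.7 -1.2] 40
 t 16.1 p [0.5593 0.086  0.1333] F [-1.2  0.7 -1.2] M [ 0.13  0.2  -0.04] w 0.0259 g 40.0
```

View pics/s2c.png

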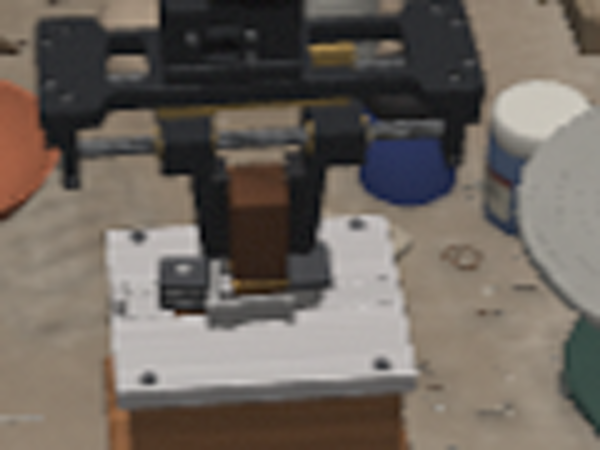

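The crop shows the wedge down, with the handle's lower end just above the bow at (258,285). The finger block has shifted left to (185,282), about 17–20 mm in -x, so the clip is off. I'll press 0.8 mm more, lift, and put the wedge back.

```bash
python3 - <<'E'
from h import *
X,Y=ax(YP);q=down(YP)
def P(bx,tipz):return [*(ROD+X*(bx-13)/1000),tipz+.075]
manip.servo_line(P(-9.6,.0577),q,speed=.02);st("deep")
manip.servo_line(P(-10.0,.09),q,speed=.06)
manip.servo_line(P(-10.5,.19),q,speed=.12);st("out")
q=down(YB)
manip.move_to([*SLOT,.24],q)
manip.servo_line([*SLOT,.172],q,speed=.12);st("over slot")
for z in (.155,.135,.115,.098,.094,.0925,.0918):
    manip.servo_line([*SLOT,z],q,speed=.06);s=manip.sense();print(z,s["position"].round(4),s["wrist_force"].round(1))
    if s["wrist_force"][2]>8:break
manip.move_gripper(.06);st("rel")
manip.servo_line([*SLOT,.2],q,speed=.15)
# look at the clip with the wrist camera (press), on the way
manip.move_to([.53,.1,.27],down(YP))
c=manip.get_calibration("wrist");im=manip.camera("wrist");pickle.dump(c,open("w3.pkl","wb"));cv2.imwrite("pics/w3.png",im[:,:,::-1])
cv2.imwrite("pics/side3.png",manip.camera("side")[:,:,::-1]);st("view")
u,v=proj("",np.r_[ROD-X*.03,.1],c).astype(int);print(u,v)
a=im[max(v-60,0):v+60,u-75:u+75,::-1];b=cv2.imread("pics/side3.png");u,v=proj("side",np.r_[SLOT,.1]).astype(int);print(u,v)
f=lambda i:cv2.resize(i,(400,320),interpolation=cv2.INTER_CUBIC)
cv2.imwrite("pics/c3.png",np.hstack([f(a),f(b[v-48:v+48,u-60:u+60])]))
E
```

```text
deep t 16.4 p [0.5594 0.0862 0.1327] F [-1.2  0.7 -0.7] M [0.22 0.17 0.01] w 0.0257 g 40.0
out t 18.1 p [0.5581 0.0863 0.2642] F [ 0.6  0.9 -0.7] M [-0.04 -0.04  0.02] w 0.0256 g 40.0
over slot t 20.0 p [ 0.5829 -0.2253  0.1726] F [ 0.8 -0.6  0.6] M [-0.    0.01  0.03] w 0.0257 g 40.0
0.155 [ 0.5819 -0.2258  0.1546] [-0.  -0.4 -0.3]
0.135 [ 0.582  -0.2257  0.1346] [ 0.6 -0.4 -0.8]
0.115 [ 0.582  -0.2257  0.1145] [-0.1 -0.1 -0.3]
0.098 [ 0.5819 -0.2257  0.0975] [-0.4 -0.  -1. ]
0.094 [ 0.5821 -0.2258  0.0939] [-0.5  0.4 -1.1]
0.0925 [ 0.5822 -0.2258  0.0925] [ 0.4 -0.1 -0. ]
0.0918 [ 0.5824 -0.2258  0.092 ] [0.1 0.  0.6]
rel t 23.2 p [ 0.5822 -0.2258  0.0918] F [0.1 1.  0.7] M [-0.08 -0.03  0.04] w 0.06 g 0.0
view t 25.5 p [0.5305 0.0981 0.2695] F [-0.2  0.  -1.2] M [-0.03 -0.05 -0.04] w 0.0598 g 0.0
341 173
427 285
```

View pics/c3.png

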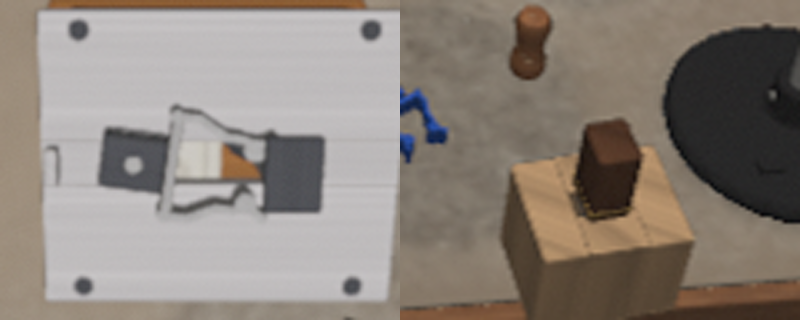

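The left half shows the clip off the rod, its finger block at (133,160) and turned about 7° clockwise from the press axis. The right half shows the wedge home, its ferrule on the block at (605,210). I'll pick the clip up next, easing it a little to -x before lifting so it clears the tee, after measuring the dish.

```bash
python3 - <<'E'
from h import *
X,Y=ax(YP)
c=pickle.load(open("w3.pkl","rb"));k=400/150;o=np.array([341-75,173-60])
w=lambda p,z:onz("",o+np.array(p)/k,z,c)[:2]
# finger block top: dark mask near its centre
a=cv2.imread("pics/w3.png");g=cv2.cvtColor(a,cv2.COLOR_BGR2GRAY)
m=(g<100).astype(np.uint8);K=np.zeros_like(m);K[o[1]+int(115/k):o[1]+int(205/k),o[0]+int(85/k):o[0]+int(164/k)]=1
m=cv2.morphologyEx(m*K,cv2.MORPH_CLOSE,np.ones((7,7)))
cc=max(cv2.findContours(m,0,1)[0],key=cv2.contourArea)
W=np.array([onz("",p,.118,c)[:2]*1000 for p in cv2.convexHull(cc)[:,0]],np.float32);r=cv2.minAreaRect(W);print("block",r)
G=np.array(r[0])/1000;print("in press axes mm",(G-ROD)@X*1e3,(G-ROD)@Y*1e3)
d=w((165,136),.118)-w((107,130),.118);d2=w((162,190),.118)-w((100,185),.118);bow=w((180,110),.114)-w((164,212),.114)
print("yaws",[np.degrees(np.arctan2(*v[::-1])) for v in (d,d2)],np.degrees(np.arctan2(bow[1],bow[0]))-90)
t=cv2.cvtColor(cv2.imread("pics/top0.png"),cv2.COLOR_BGR2HSV)
m=((t[:,:,0]<12)&(t[:,:,1]>120)&(t[:,:,2]>100)).astype(np.uint8);K=np.zeros_like(m);K[190:265,195:268]=1
cc=max(cv2.findContours(m*K,0,1)[0],key=cv2.contourArea)
W=np.array([onz("top",p,.036)[:2] for p in cv2.convexHull(cc)[:,0]],np.float32);print("dish",cv2.minEnclosingCircle(W))
E
```

```text
block ((533.0469360351562, 106.0176010131836), (20.54098129272461, 22.28028106689453), 54.406490325927734)
in press axes mm -55.1894012699666 5.288381395921728
yaws [np.float64(-33.90501895539708), np.float64(-32.678943326186555)] -36.04373815925877
dish ((0.5170657634735107, 0.34772318601608276), 0.06858082115650177)
```

```bash
python3 - <<'E'
from h import *
X,Y=ax(YP);yc=np.radians(-35);q=down(yc+np.pi/2);G=np.array([.533,.106])
manip.move_gripper(.046)
manip.move_to([*G,.16],q)
manip.servo_line([*G,.125],q,speed=.1);st("pre")
for z in(.112,.106,.1035):
    manip.servo_line([*G,z],q,speed=.04);s=manip.sense();print(z,s["wrist_force"].round(1))
    if s["wrist_force"][2]>6:break
manip.move_gripper(.012,20);st("grip")
G2=G-X*.010
manip.servo_line([*G,.1055],q,speed=.03);st("lift2")
manip.servo_line([*G2,.1055],q,speed=.05);st("back")
manip.servo_line([*G2,.18],q,speed=.1);st("up")
cv2.imwrite("pics/side4.png",manip.camera("side")[:,:,::-1])
D=np.array([.517,.3475]);d,_=ax(yc);T=D-d*.015
manip.move_to([*T,.18],q);st("over dish")
a=cv2.imread("pics/side4.png");b=manip.camera("side")[:,:,::-1];u,v=proj("side",np.r_[G2,.17]).astype(int);u2,v2=proj("side",np.r_[T,.15]).astype(int)
f=lambda i:cv2.resize(i,(400,320),interpolation=cv2.INTER_CUBIC)
cv2.imwrite("pics/c4.png",np.hstack([f(a[v-40:v+56,u-60:u+60]),f(b[v2-40:v2+56,u2-60:u2+60])]))
E
```

```text
pre t 27.4 p [0.533  0.1062 0.1251] F [ 0.7 -0.5  0.5] M [ 0.01 -0.13  0.01] w 0.046 g 0.0
0.112 [-0.  -0.2  0.5]
0.106 [ 0.9 -0.5  0.1]
0.1035 [-0.2  0.5  0.5]
grip t 28.9 p [0.533  0.106  0.1035] F [0.  0.5 0.2] M [-0.   -0.11 -0.08] w 0.0195 g 20.0
lift2 t 29.1 p [0.5328 0.1059 0.1054] F [ 0.4 -0.2 -1.3] M [ 0.   -0.09 -0.03] w 0.0199 g 20.0
back t 29.5 p [0.5238 0.1111 0.1057] F [ 0.1  0.6 -1.1] M [-0.02 -0.19 -0.05] w 0.0197 g 20.0
up t 30.4 p [0.5238 0.1103 0.1795] F [ 0.4 -0.6 -0.8] M [-0.03 -0.14  0.02] w 0.0199 g 20.0
over dish t 31.4 p [0.5056 0.3536 0.1793] F [-0.  -1.1 -0.7] M [-0.01 -0.15  0.03] w 0.0197 g 20.0
```

View pics/c4.png

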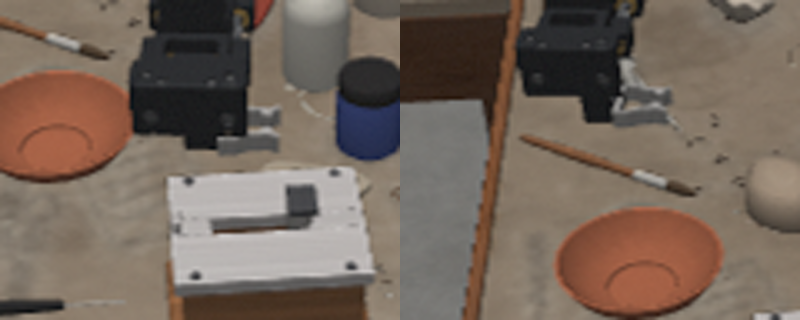

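Both halves show the clip held level in the fingers and the press plate bare. I'll lower it into the dish.

```bash
python3 - <<'E'
from h import *
yc=np.radians(-35);q=down(yc+np.pi/2)
D=np.array([.517,.3475]);d,_=ax(yc);T=D-d*.015
manip.servo_line([*T,.05],q,speed=.12);s0=st("in")
for z in np.arange(.04,.0085,-.003):
    manip.servo_line([*T,z],q,speed=.04);s=manip.sense();print(round(z,3),s["position"][2].round(4),s["wrist_force"].round(1))
    if s["wrist_force"][2]-s0["wrist_force"][2]>2.5:break
manip.move_gripper(.03);st("rel")
manip.servo_line([*T,.12],q,speed=.12)
manip.move_to([.45,.1,.3],q)
manip.dwell(.5);st("clear")
a=manip.camera("top")[:,:,::-1];b=manip.camera("side")[:,:,::-1]
cv2.imwrite("pics/top5.png",a)
f=lambda i:cv2.resize(i,(400,320),interpolation=cv2.INTER_CUBIC)
u,v=proj("top",np.r_[D,.02]).astype(int);u2,v2=proj("side",np.r_[D,.02]).astype(int)
cv2.imwrite("pics/c5.png",np.vstack([np.hstack([f(a[v-40:v+40,u-50:u+50]),f(b[v2-40:v2+40,u2-50:u2+50])]),np.hstack([cv2.resize(a[100:300,150:475],(400,246)),cv2.resize(b[100:360,140:563],(400,246))])]))
E
```

```text
in t 32.7 p [0.5051 0.3566 0.0508] F [ 0.   0.1 -0.1] M [ 0.01 -0.16  0.01] w 0.0193 g 20.0
0.04 0.0397 [-0.7 -0.1 -0.5]
0.037 0.0368 [ 0.1  0.1 -0.4]
0.034 0.0338 [ 0.3  0.4 -0.7]
0.031 0.0308 [ 0.5 -0.9 -0.9]
0.028 0.0278 [0.  1.3 0.2]
0.025 0.0248 [-0.4  0.  -0.2]
0.022 0.0218 [-0.4  0.2  0.2]
0.019 0.0188 [-0.5  0.5 -0.4]
0.016 0.0158 [-0.1  0.1 -0.3]
0.013 0.013 [0.1 0.5 1. ]
0.01 0.01 [0.6 0.3 0.4]
rel t 35.9 p [0.505  0.3557 0.0101] F [-0.2  0.   2.7] M [-0.14 -0.19 -0.04] w 0.0297 g 1.7
clear t 38.7 p [0.45   0.1002 0.2999] F [ 0.4 -0.4  0.3] M [-0.05 -0.12 -0.02] w 0.0303 g 0.0
```

View pics/c5.png

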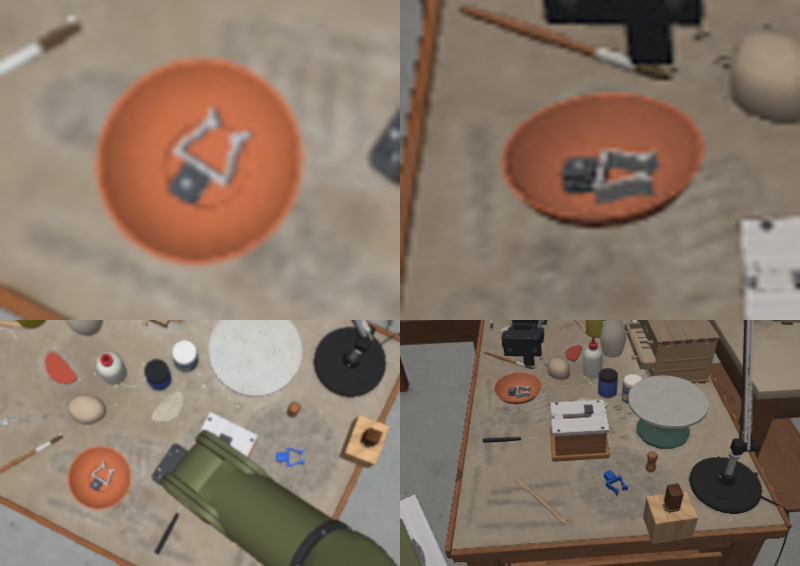

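The clip lies flat in the dish at (205,155), the wedge is home in the block, and the other things are where they were.

```bash
python3 -c "
from cell import manip
print(manip.hand_in())"
```

```text
the job is handed in; nothing more can be done
None
```

The job is handed in at about 39 s of the 69 s allowed: the wedge eased the clip off the rod and is back home in its block, the clip lies in the terracotta dish, and the final pictures show nothing else disturbed.

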